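# Take the spindle cap off the film stand

## Robot

A 6-joint arm with a two-finger parallel gripper is mounted at the origin on the work surface. World frame = base frame: x ahead of the robot, y to its left, z up, the work surface at z = 0. Lengths are in m, angles in rad, forces in N, time in s.
With the tool pointing down it reaches from about 0.35 to 0.925 m from the base axis. Payload 6.4 kg.
Tool frame: the origin (TCP) lies midway between the tips of the shut fingers; the grasp point (between the pads) lies 19 mm behind it; z points along the fingers, y is the direction in which the jaws open and shut (so a half turn about z gives the same grasp; the last joint's range is limited). The gripper opens to 85 mm and grips with 20 to 120 N. Pads are 22 mm wide; open, the fingers measure 114 mm over their backs; the gripper's body (76 mm by 85 mm) begins 54 mm behind the grasp point. The pads swing forward as they close: fully open they stand 13 mm farther back than shut.
Start: joints at [1.018, 0.245, 1.558, -0, 1.339, -0.174], TCP at [0.24, 0.604, 0.231] pointing down, gripper open.
Joint ranges: [-3.13, 3.13], [-1.02, 2.26], [0.13, 2.54], [-0.95, 4.09], [0.21, 2.88], [-2.74, 2.74]. Speed limits (rad/s): [2.57, 2.57, 3.14, 3.14, 3.14, 3.14].

## Interface

Orientations are given as [roll, pitch, yaw] about the fixed x, y, z axes, in that order (R = Rz(yaw) Ry(pitch) Rx(roll)).
In Python, from cell import readout, eyes, workorder gives the robot as it stands.
- The arm moves only by the shell command python3 -m jog 'ROWS' [FORCE]. ROWS is JSON, a list of rows, each an object with "linear": the shift along the tool's x, y, z in cm, a list of three; "turn": the turn about the tool's z in degrees; "jaw": the gripper's target within -1 to 1 (shut at 1, half-way at 0, fully open at -1). In form: [{"linear": [x, y, z], "turn": turn, "jaw": jaw}, ...]. A call has 1 to 20 rows; each row shifts and turns the commanded pose from where the row before left it, along the tool's axes as they then stand; what a row does not reach is not made up. A row lasts 1/10 s, in which the tool goes at most 50 mm and 8.59 degrees, less where a joint would pass 70% of its speed; a pose out of reach is approached as far as the arm can. A call is refused whole if a number of a shift passes 5 or a number of a turn 8.59, either way. A call with a gripper value outside its range is refused whole. The fingers move at their own pace and stop on an object; FORCE is the grip in N (left out, the last holds). Time passes only in rows, so rows that do not move let the fingers close. It gives the time, the measured TCP pose, the force and the opening at its end, in the units of the state.
- readout.observe(): the state, without advancing time (a new reading comes with each control period).
- eyes.read_camera(name): name is "side" or "top" or "wrist"; returns the picture (420x560x3 uint8, red, green, blue); there is no depth.
- eyes.camera_info(name): a dict with "fx", "fy", "cx", "cy" (pixels), "k1" (the pictures are not rectified: a ray, as slopes to the right and down, at radius r is drawn at 1 + k1 r^2 times it, then the intrinsics apply), "cam_to_world" (4x4, takes a point from camera to world coordinates); the wrist camera has in their place "T_tool_cam" (4x4, takes a point from camera to tool coordinates, whose origin is the TCP and whose axes are the flange's). Camera axes: x right, y up, looking along -z (the intrinsics and any distortion apply to the point x, -y, -z); pixel columns grow to the right and rows downward; lengths in m; the calibration is good to about 2 mm. A picture is of the moment at which its call begins: read the wrist's pose just before it. camera_info takes no time and is no camera call.
- workorder.job_done(): hands the job in, once; it reports no verdict.
The state is a dict: "clock": time; "joints": joint angles; "joint_velocities": joint speeds; "effort": joint torques, N m; "eef_pos": TCP position; "tool_rot": TCP orientation; "ft_force": force on the tool from outside, world axes, zero at the start; "wrist_torque": the same for the moment, N m; "finger_gap": finger opening in m.
Only numpy, scipy, OpenCV 4.12 (cv2) and the standard library are available. Lean on these libraries where they do the work, as an engineer would, in place of code of your own. Each camera call takes 0.05 s, during which the arm holds its last target.

## Task

The bench stand that holds the roll of bundling film needs its roll changed. First slide the stand along the bench, cap still on, until its base lies square against both squaring rails, then unscrew the ribbed cap on top of its spindle: nobody remembers whether its thread is left-hand or right-hand, so find out by trying which way it loosens. Finish holding the cap in the gripper, lifted a few centimetres clear above the spindle, with the stand still standing square against both rails and the other things on the bench left where they are.

Things in the scene. Friction and masses are not known exactly. Their poses are not given: they have to be found in the camera images.
- fence: Squaring rails: two fixed aluminium angles, 270 mm long, 22 high, 4 thick (3 mm screwed foot, 24 wide, outside), meeting in a right angle. Origin: their inner corner at bench level. The far rail's inner face is the plane x = 0, running from the origin along +y of this frame; the side rail's is y = 0, running along -x. The free space inside the corner is x < 0, y > 0.
- stand: The film stand, one loose piece, about 1 kg, that slides on the bench (friction about 0.6): square plywood base 180 x 180 x 20 mm carrying roll and spindle. Origin: centre of its underside; x, y parallel to the base's edges, 90 mm from it. Square against both rails it is at x -0.09, y 0.09 in the fence's frame, axes parallel; it starts 30-90 mm off, up to 0.25 rad askew.
- roll_mid (a point): Point on the stand's axis half-way up the pale roll of film, 76 mm above the bench, axes as the stand's. From below: base, black flange 100 mm across (20 to 26 mm high), roll 90 mm across (26 to 126 mm), black upper flange 72 mm across (to 131 mm), then the upright steel spindle, its end 155 mm above the bench.
- cap: The spindle's cap (80 g). Origin: its underside. Its coarse thread is left- or right-hand, by chance and unseen. The wrong way it gives under 0.15 rad and stops dead. The right way it turns against light drag (0.1 N m), climbs 2 to 3 mm per rad, stays where left, and lifts off freely once turned about 2.6 rad (stop at 3); before that it cannot be pulled off. Several grasps are fine.
- cap_mid (a point): Centre of the cap, half-way up: a ribbed round black hand nut 52 mm across and 36 mm tall, to be gripped across its sides from above. z is its axis, x turns with it. Screwed tight, it is 149 mm above the bench, its underside just on the upper flange.
- tape_mid (a point): Bystander: a roll of brown packing tape lying flat, 100 mm across, 48 mm tall. The point is its centre.
- spare_mid (a point): Bystander: a spare roll of film standing upright, 90 mm across, 100 mm tall. The point is its centre.
- parcel_mid (a point): Bystander: a small shut cardboard parcel, 120 x 160 x 60 mm (x, y, z). The point is its centre.
Mind the look-alikes: they are no part of the job. Of the things like the cap, leave any that is blue or green; of the rest the larger one is meant.

How it is judged:
On the way:
1. the stand's base lies square against both rails (gaps under 3 mm, within 0.03 rad) with the cap still screwed on (x of roll_mid in the frame of fence above -0.093 m and y of roll_mid in the frame of fence below 0.093 m and angle between the x axis of roll_mid and the x axis of fence, either way round below 0.03 rad and z of cap_mid in the frame of roll_mid below 0.083 m), for 0.3 s.
At the end, for the whole second after the job is handed in: The cap is held still between the fingers above the spindle (within 60 mm sideways), its underside at least 14 mm above the spindle's end and touching the stand nowhere; the stand stands flat with its base within 5 mm of both rails and within 0.05 rad of square (x of roll_mid in the frame of fence above -0.095 m and y of roll_mid in the frame of fence below 0.095 m and angle between the x axis of roll_mid and the x axis of fence, either way round below 0.05 rad and height (world z) of roll_mid below 0.081 m and angle between roll_mid's own z axis and vertical below 0.05 rad and z of cap_mid in the frame of roll_mid above 0.111 m and horizontal distance between cap_mid and roll_mid below 0.06 m and contact force between the fingers and cap above 1 N and contact force between cap and stand below 0.05 N and linear speed of cap below 0.03 m/s); the arm keeps its last pose, push and grip.
It fails at once if the stand is lifted off the bench or tipped (height (world z) of roll_mid above 0.096 m or angle between roll_mid's own z axis and vertical above 0.25 rad).
It fails at once if the tape roll is knocked more than 25 mm out of its place (distance of tape_mid from where it was at the start of the episode above 0.025 m).
It fails at once if the spare film roll is knocked more than 25 mm out of its place (distance of spare_mid from where it was at the start of the episode above 0.025 m).
It fails at once if the parcel is knocked more than 25 mm out of its place (distance of parcel_mid from where it was at the start of the episode above 0.025 m).
It also fails if it takes over 64 s, if anything falls off the work surface, if the arm or the gripper's body presses on something with over 40 N, if the wrist force passes 120 N, or if a joint passes its speed limit or range.

## Working session

There is one attempt and no reset: what is moved stays moved. The work goes in short steps, Python scripts to look and compute and a shell command to move; the robot and the scene stay as the last step left them, time stands still between calls to the robot, and variables do not carry over. Pictures are saved under pics/ and viewed, and the job is handed in when it is done.

```bash
ls; mkdir -p pics
python3 - <<'E'
from cell import readout, eyes
import cv2, json
s=readout.observe(); print(s)
for n in ["side","top","wrist"]:
    print(n,eyes.camera_info(n))
    cv2.imwrite(f"pics/{n}0.png",eyes.read_camera(n)[:,:,::-1])
E
```

```text
pics
{'clock': 0.0, 'joints': array([ 1.01792965e+00,  2.45820715e-01,  1.55901538e+00,  4.89494687e-06,
        1.33867661e+00, -1.74062286e-01]), 'joint_velocities': array([ 4.68814801e-05,  5.89160038e-04,  1.37600270e-03,  1.01000423e-03,
        1.24282517e-03, -7.52353697e-04]), 'effort': array([-4.77865888e-04, -4.29519618e+01, -3.26116669e+01, -1.68128058e-04,
        5.44797993e-03,  1.93356414e-05]), 'eef_pos': array([0.24005261, 0.60345444, 0.23017533]), 'tool_rot': array([-3.13970244e+00, -3.37213475e-04,  2.76278681e+00]), 'ft_force': array([-0.08178006, -0.75394119, -0.20037109]), 'wrist_torque': array([-0.00124408,  0.04715311,  0.00482402]), 'finger_gap': 0.08523591906922946}
side {'fx': 545.7703146217918, 'fy': 545.7703146217918, 'cx': 270.54554545283924, 'cy': 205.2810288203993, 'k1': 0.011351034185147086, 'cam_to_world': array([[-0.9107213 ,  0.31546799, -0.2665833 ,  0.22254718],
       [-0.41298996, -0.68759159,  0.59720775,  0.81781712],
       [ 0.00509949,  0.65398605,  0.75648942,  1.20002595],
       [ 0.        ,  0.        ,  0.        ,  1.        ]])}
to
[... 279 characters left out ...]
611989e-02,
        -1.23819126e-03],
       [ 1.29312463e-02,  1.83765856e-01,  9.82884985e-01,
         1.33230813e+00],
       [ 0.00000000e+00,  0.00000000e+00,  0.00000000e+00,
         1.00000000e+00]])}
wrist {'fx': 295.469642660217, 'fy': 295.469642660217, 'cx': 279.8168110715577, 'cy': 214.54623803231806, 'k1': -0.002580899988456225, 'T_tool_cam': array([[ 5.98208020e-04,  9.48400296e-01,  3.17074944e-01,
         8.15787045e-02],
       [ 9.99998717e-01, -9.60923439e-05, -1.59922206e-03,
         2.44435884e-04],
       [-1.48623420e-03,  3.17075494e-01, -9.48399136e-01,
        -1.43464993e-01],
       [ 0.00000000e+00,  0.00000000e+00,  0.00000000e+00,
         1.00000000e+00]])}
```

View pics/top0.png

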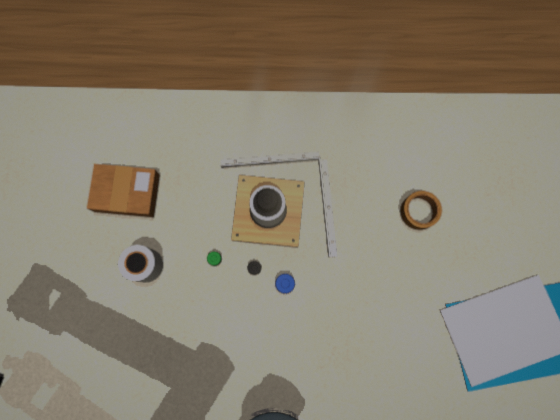

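View pics/side0.png

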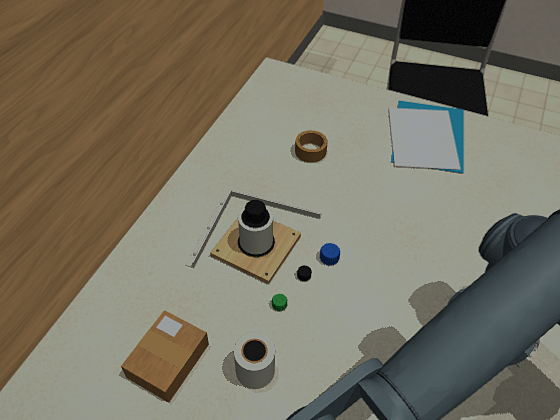

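View pics/wrist0.png

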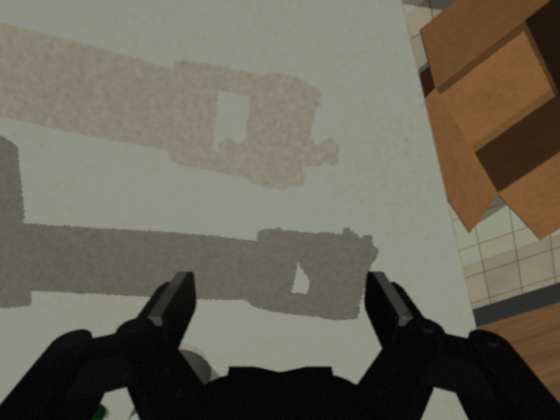

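The top view has these cap-like things: the black cap on the stand's spindle (267,200), a small loose black one (254,268), a blue one (285,283) and a green one (214,258). I choose the one on the spindle because it is black and the larger of the two. I'll check it in a close crop and get the edge pixels.

Run:
```python
import cv2
t=cv2.imread("pics/top0.png")
c=cv2.resize(t[140:290,200:350],None,fx=4,fy=4,interpolation=cv2.INTER_CUBIC)
cv2.imwrite("pics/topcrop.png",c)
t=cv2.imread("pics/side0.png")
c=cv2.resize(t[180:310,180:360],None,fx=4.4,fy=4.4,interpolation=cv2.INTER_CUBIC)
cv2.imwrite("pics/sidecrop.png",c)
```

```text
(no output)
```

View pics/topcrop.png

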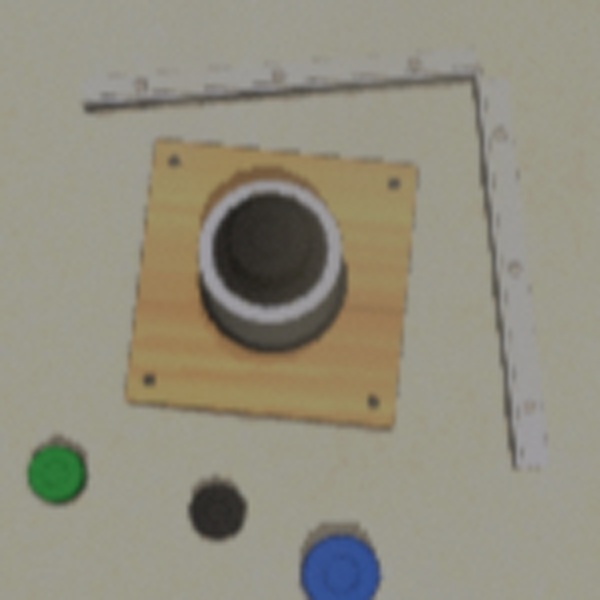

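View pics/sidecrop.png

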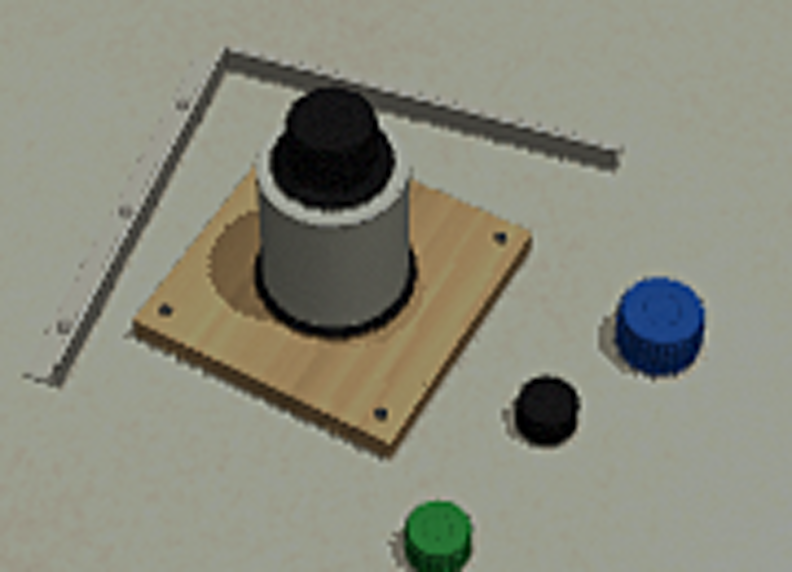

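```bash
cat > h.py <<'E'
import numpy as np, cv2
from cell import readout, eyes
from scipy.spatial.transform import Rotation as R
def ray(cam,uv,T=None):
    i=eyes.camera_info(cam); M=i.get("cam_to_world") if T is None else T@i["T_tool_cam"]
    uv=np.atleast_2d(np.float64(uv)); K=np.array([[i["fx"],0,i["cx"]],[0,i["fy"],i["cy"]],[0,0,1]])
    p=cv2.undistortPointsIter(uv.reshape(-1,1,2),K,np.array([i["k1"],0,0,0.]),None,None,(3,50,1e-9)).reshape(-1,2)
    d=np.c_[p[:,0],-p[:,1],-np.ones(len(p))]@M[:3,:3].T
    return M[:3,3],d
def onz(cam,uv,z,T=None):
    o,d=ray(cam,uv,T); return o+d*((z-o[2])/d[:,2])[:,None]
def proj(cam,P,T=None):
    i=eyes.camera_info(cam); M=i.get("cam_to_world") if T is None else T@i["T_tool_cam"]
    q=(np.atleast_2d(P)-M[:3,3])@M[:3,:3]; x=q[:,0]/-q[:,2]; y=-q[:,1]/-q[:,2]; r=1+i["k1"]*(x*x+y*y)
    return np.c_[i["fx"]*x*r+i["cx"], i["fy"]*y*r+i["cy"]]
def toolT(s=None):
    s=s or readout.observe(); T=np.eye(4); T[:3,:3]=R.from_euler('xyz',s["tool_rot"]).as_matrix(); T[:3,3]=s["eef_pos"]; return T
def line(cam,uv,z):
    P=onz(cam,uv,z)[:,:2]; c=P.mean(0); v=np.linalg.svd(P-c)[2][0]; return c,v,np.abs((P-c)@[-v[1],v[0]]).max()
def base(im,cam,z=0.02):
    hsv=cv2.cvtColor(im,cv2.COLOR_RGB2HSV)
    m=cv2.inRange(hsv,(10,75,90),(30,255,255)) 
    n,l,st,_=cv2.connectedComponentsWithStats(m)
    return m,n,l,st
E
python3 - <<'E'
from h import *
im=cv2.imread("pics/top0.png")[:,:,::-1].copy()
g=cv2.cvtColor(im,cv2.COLOR_RGB2GRAY).astype(int)
for c in (230,260,290,310): print(c,[ (r,g[r,c]) for r in range(152,174)])
for r in (170,200,230,248): print(r,[ (c,g[r,c]) for c in range(314,338)])
hsv=cv2.cvtColor(im,cv2.COLOR_RGB2HSV); print(hsv[185,240],hsv[240,280],hsv[150,200])
m=cv2.inRange(hsv,(8,80,60),(30,255,255)); m[:,:225]=0;m[:,345:]=0;m[:150]=0;m[260:]=0
cs,_=cv2.findContours(m,cv2.RETR_EXTERNAL,cv2.CHAIN_APPROX_NONE); k=max(cs,key=cv2.contourArea); print(cv2.contourArea(k)); b=cv2.boxPoints(cv2.minAreaRect(k)); print(b)
P=onz("top",b,0.02); print(P, P.mean(0)); e=np.roll(P,-1,0)-P; print(np.linalg.norm(e,axis=1),np.degrees(np.arctan2(e[:,1],e[:,0])))
# fence
E
```

```text
230 [(152, np.int64(154)), (153, np.int64(153)), (154, np.int64(153)), (155, np.int64(153)), (156, np.int64(154)), (157, np.int64(154)), (158, np.int64(149)), (159, np.int64(149)), (160, np.int64(155)), (161, np.int64(154)), (162, np.int64(154)), (163, np.int64(147)), (164, np.int64(145)), (165, np.int64(119)), (166, np.int64(82)), (167, np.int64(117)), (168, np.int64(147)), (169, np.int64(152)), (170, np.int64(154)), (171, np.int64(155)), (172, np.int64(155)), (173, np.int64(155))]
260 [(152, np.int64(154)), (153, np.int64(154)), (154, np.int64(153)), (155, np.int64(155)), (156, np.int64(155)), (157, np.int64(156)), (158, np.int64(154)), (159, np.int64(154)), (160, np.int64(154)), (161, np.int64(152)), (162, np.int64(123)), (163, np.int64(83)), (164, np.int64(95)), (165, np.int64(132)), (166, np.int64(152)), (167, np.int64(154)), (168, np.int64(155)), (169, np.int64(155)), (170, np.int64(154)), (171, np.int64(154)), (172, np.int64(154)), (173, np.int64(153))]
290 [(152, np.int64(152)), (153, np.int64(152)), (154, np.int64(153)), (155, np.int64(153)), (156, np.int64(153)), (157, np.i
[... 2717 characters left out ...]
)), (326, np.int64(142)), (327, np.int64(95)), (328, np.int64(117)), (329, np.int64(152)), (330, np.int64(155)), (331, np.int64(154)), (332, np.int64(155)), (333, np.int64(157)), (334, np.int64(156)), (335, np.int64(153)), (336, np.int64(145)), (337, np.int64(153))]
[ 22  95 156] [ 23  98 156] [ 28  21 155]
4243.0
[[230.70589 239.8673 ]
 [237.4333  174.27522]
 [304.44635 181.14836]
 [297.71893 246.74043]]
[[ 0.54008944  0.12043342  0.02      ]
 [ 0.71946799  0.10731208  0.02      ]
 [ 0.70259664 -0.07506748  0.02      ]
 [ 0.52371583 -0.05745803  0.02      ]] [0.62146747 0.023805   0.02      ]
[0.17985781 0.18315826 0.17974548 0.1786434 ] [ -4.18367181 -95.28520773 174.37778039  84.74115743]
```

```bash
cat >> h.py <<'E'
def edges(prof,thr=120):
    d=np.nonzero(prof<thr)[0]
    if len(d)==0: return None
    a,b=d[0],d[-1]
    if a==0 or b==len(prof)-1: return None
    return a-1+(prof[a-1]-thr)/(prof[a-1]-prof[a]), b+(thr-prof[b])/(prof[b+1]-prof[b])
E
python3 - <<'E'
from h import *
im=cv2.imread("pics/top0.png")[:,:,::-1].copy()
g=cv2.GaussianBlur(cv2.cvtColor(im,cv2.COLOR_RGB2GRAY),(1,1),0).astype(float)
up,lo,le,ri=[],[],[],[]
for c in range(228,314):
    e=edges(g[150:174,c],125)
    if e and e[1]-e[0]<4: up.append((c,150+e[0])); lo.append((c,150+e[1]))
for r in range(166,252):
    e=edges(g[r,312:334],125)
    if e and e[1]-e[0]<4: le.append((312+e[0],r)); ri.append((312+e[1],r))
for n,pts,z in (("far bottom",lo,0),("far top",up,.022),("side bottom",le,0),("side top",ri,.022)):
    c,v,m=line("top",pts,z); print(n,len(pts),c,np.degrees(np.arctan2(v[1],v[0])),m)
E
```

```text
far bottom 84 [0.75510168 0.01795216] -84.41281842548678 0.0009324487618878829
far top 84 [0.75658625 0.01774159] -84.5979339609665 0.001320727263233662
side bottom 86 [ 0.63192541 -0.12536074] -174.6096740236053 0.0016149236530263475
side top 86 [ 0.62789635 -0.12758626] -174.4758565730223 0.0009694406701987843
```

Run:
```python
from h import *
im=cv2.imread("pics/top0.png")
for n,uv,z in (("black",(254,267.5),.02),("blue",(285,283),.03),("green",(214,258),.02),("spare",(137,263),.1),("parcel",(124,190),.06),("tape",(421,210),.048),("captop",(267,200),.167)):
    print(n,onz("top",uv,z)[0][:2])
# cap two-view: side crop cap top ellipse centre (332,115)/4.4+(180,180)
o1,d1=ray("side",((332/4.4+180,115/4.4+180))); print("side captop",(o1+d1*((.167-o1[2])/d1[:,2])[:,None])[0])
# base corners side crop
q=np.array([(531,236),(390,450),(135,322)])/4.4+180; print(onz("side",q,.02))
q=np.array([(157,140),(417,168),(393,430),(126,403)])/4.+(200,140)-.4; P=onz("top",q,.02);print(P,P.mean(0))
a=np.radians(5.47); ex=np.array([np.cos(a),np.sin(a)]); ey=np.array([-ex[1],ex[0]])
print("s,t corners",P[:,:2]@ex,P[:,:2]@ey)
q=np.array([(228,72),(615,166),(58,385)])/4.4+180; print("rails side cam bottoms",onz("side",q,0))
```

```text
black [0.46786247 0.05722754]
blue [ 0.42812319 -0.02436737]
green [0.4917188  0.16288228]
spare [0.47134172 0.34062817]
parcel [0.66300302 0.3972726 ]
tape [ 0.62148745 -0.38021275]
captop [0.61950554 0.02284269]
side captop [0.61968075 0.02059266 0.167     ]
[[ 0.52108351 -0.05473569  0.02      ]
 [ 0.53575218  0.12434368  0.02      ]
 [ 0.71339254  0.10556613  0.02      ]]
[[ 0.71861035  0.1034441   0.02      ]
 [ 0.70131585 -0.07344819  0.02      ]
 [ 0.52276491 -0.05780902  0.02      ]
 [ 0.53881489  0.11935311  0.02      ]] [0.6203765 0.022885  0.02     ]
s,t corners [0.72519874 0.69112081 0.51487375 0.54773855] [ 0.03447184 -0.13996635 -0.1073781   0.06744731]
rails side cam bottoms [[ 0.76349591 -0.11358471  0.        ]
 [ 0.49845395 -0.14535129  0.        ]
 [ 0.74149047  0.15365714  0.        ]]
```

```bash
python3 -m jog '[{"linear":[-1.5,-1.5,0],"turn":0,"jaw":0},{"linear":[-3.2,-3.2,0],"turn":0,"jaw":0},{"linear":[-3.2,-3.2,0],"turn":0,"jaw":0},{"linear":[-3.2,-3.2,0],"turn":0,"jaw":0},{"linear":[-3.2,-3.2,0],"turn":0,"jaw":0},{"linear":[-3.2,-3.2,0],"turn":0,"jaw":0},{"linear":[-3.2,-3.2,0],"turn":0,"jaw":0},{"linear":[-3.2,-3.2,0],"turn":0,"jaw":0},{"linear":[-3.2,-3.2,0],"turn":0,"jaw":0},{"linear":[-3.2,-3.2,0],"turn":0,"jaw":0},{"linear":[-3.2,-3.2,0],"turn":0,"jaw":0},{"linear":[-3.2,-3.2,0],"turn":0,"jaw":0},{"linear":[-3.2,-3.2,0],"turn":0,"jaw":0},{"linear":[-3.2,-3.2,0],"turn":0,"jaw":0},{"linear":[-3.2,-3.2,0],"turn":-6.8,"jaw":0},{"linear":[0,0,0],"turn":-6.8,"jaw":0},{"linear":[0,0,0],"turn":-6.8,"jaw":0},{"linear":[0,0,0],"turn":-6.8,"jaw":0},{"linear":[0,0,0],"turn":0,"jaw":0}]' 60
python3 -c "
from h import *
s=readout.observe();print(s);p=s['eef_pos'];a=np.radians(5.47);print('s,t',p[:2]@[np.cos(a),np.sin(a)],p[:2]@[-np.sin(a),np.cos(a)],np.degrees(s['tool_rot']))
cv2.imwrite('pics/w1.png',eyes.read_camera('wrist')[:,:,::-1])"
```

```text
clock: 2.05
eef_pos: [0.4991, 0.0024, 0.231]
tool_rot: [3.141, -0.001, -3.046]
ft_force: [0.2, -0.6, 0.1]
finger_gap: 0.0426
{'clock': 2.05, 'joints': array([-2.22737274e-01, -1.14845317e-01,  1.93658728e+00, -1.00565504e-05,
        1.32047860e+00, -1.88884611e+00]), 'joint_velocities': array([ 6.32637515e-03, -1.24467580e-03,  6.95658370e-04,  5.49163924e-06,
        2.60616128e-04,  8.52347981e-02]), 'effort': array([-1.64439459e-01, -2.74931753e+01, -3.24669921e+01, -4.97463072e-03,
       -1.12929458e-03, -5.30509204e-01]), 'eef_pos': array([0.49913948, 0.00239677, 0.23096367]), 'tool_rot': array([ 3.14140555e+00, -5.99465946e-04, -3.04627760e+00]), 'ft_force': array([ 0.18629569, -0.64819401,  0.08183588]), 'wrist_torque': array([-0.03001939, -0.00456816,  0.02557151]), 'finger_gap': 0.04264225408393324}
s,t 0.49709499035478555 -0.045194389753745706 [ 1.79989280e+02 -3.43468687e-02 -1.74538850e+02]
```

View pics/w1.png

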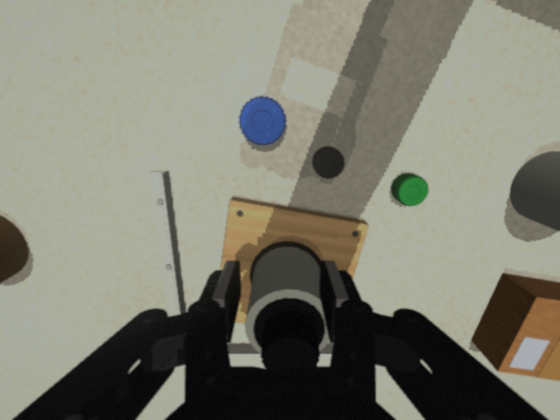

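```bash
python3 -m jog '[{"linear":[0,0,2],"turn":0,"jaw":0},{"linear":[0,0,4],"turn":0,"jaw":0},{"linear":[0,0,4],"turn":0,"jaw":0},{"linear":[0,0,4],"turn":0,"jaw":0},{"linear":[0,0,4],"turn":0,"jaw":0},{"linear":[0,0,2],"turn":0,"jaw":0},{"linear":[0,0,1.5],"turn":0,"jaw":0},{"linear":[0,0,1],"turn":0,"jaw":0},{"linear":[0,0,0],"turn":0,"jaw":0}]'
python3 -c "
from h import *
s=readout.observe();print(s['ft_force'])
cv2.imwrite('pics/s2.png',cv2.resize(eyes.read_camera('side')[180:310,180:360,::-1],None,fx=4,fy=4))"
```

```text
clock: 3.0
eef_pos: [0.4983, 0.0029, 0.0051]
tool_rot: [3.141, -0.003, -3.047]
ft_force: [1.1, -0.5, -0.4]
finger_gap: 0.0425
[ 1.13882766 -0.46125505 -0.42017061]
```

View pics/s2.png

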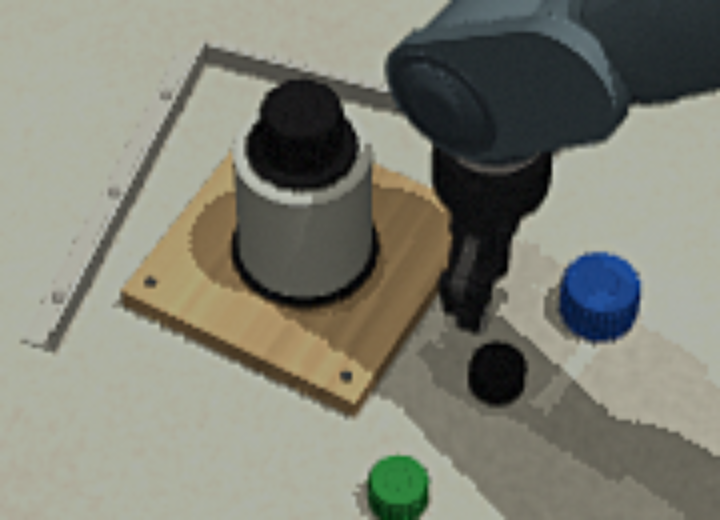

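```bash
python3 -m jog '[{"linear":[-0.6,0,0],"turn":0,"jaw":0},{"linear":[-0.6,0,0],"turn":0,"jaw":0},{"linear":[-0.6,0,0],"turn":0,"jaw":0},{"linear":[-0.6,0,0],"turn":0,"jaw":0},{"linear":[-0.6,0,0],"turn":0,"jaw":0},{"linear":[-0.6,0,0],"turn":0,"jaw":0},{"linear":[-0.6,0,0],"turn":0,"jaw":0},{"linear":[-0.6,0,0],"turn":0,"jaw":0},{"linear":[-0.6,0,0],"turn":0,"jaw":0},{"linear":[-0.4,0,0],"turn":0,"jaw":0},{"linear":[0,0,0],"turn":0,"jaw":0}]'
python3 -c "
from h import *
s=readout.observe();p=s['eef_pos'];a=np.radians(5.47);print('s,t',p[:2]@[np.cos(a),np.sin(a)],p[:2]@[-np.sin(a),np.cos(a)],np.degrees(s['tool_rot']),s['ft_force'])
cv2.imwrite('pics/t3.png',cv2.resize(eyes.read_camera('top')[140:290,200:350,::-1],None,fx=4,fy=4))
cv2.imwrite('pics/s3.png',cv2.resize(eyes.read_camera('side')[180:310,180:360,::-1],None,fx=4,fy=4))"
```

```text
clock: 4.15
eef_pos: [0.5521, 0.007, 0.0059]
tool_rot: [-3.141, -0.016, -3.046]
ft_force: [-22.4, -8.5, 17.5]
finger_gap: 0.0429
s,t 0.5502288624545254 -0.04563289050040152 [-179.9840948    -0.89374555 -174.50677858] [-22.35191095  -8.47986489  17.46173141]
```

View pics/s3.png

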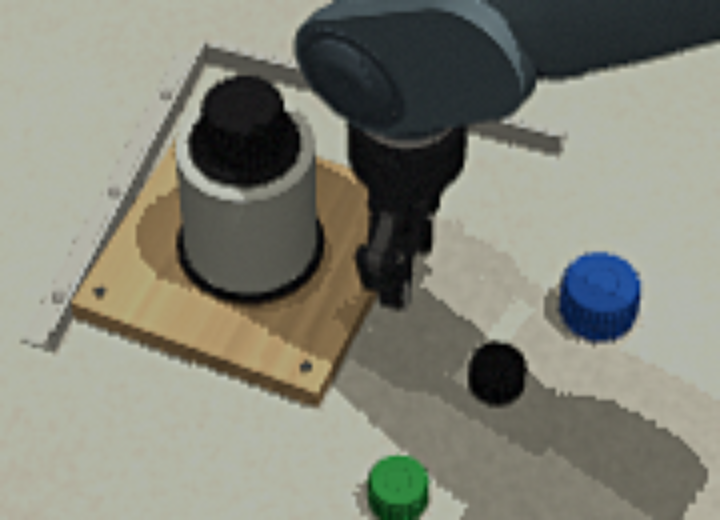

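View pics/t3.png

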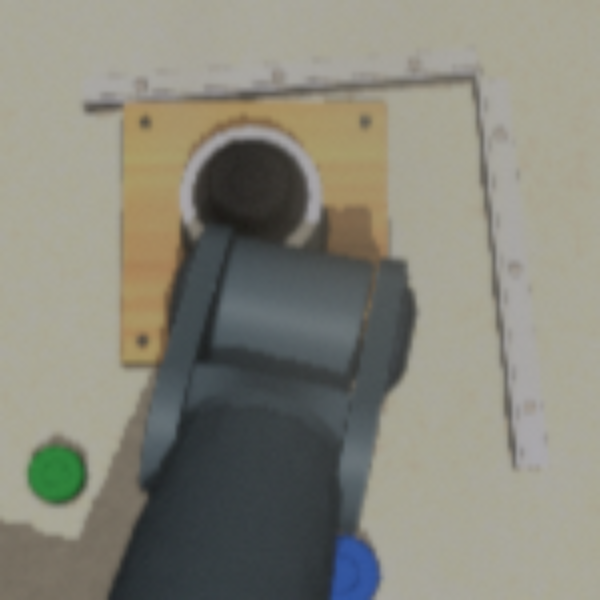

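```bash
python3 -c "
from h import *
s=readout.observe();print(s['ft_force'],s['wrist_torque'],s['clock'],s['joint_velocities'])
cv2.imwrite('pics/w3.png',eyes.read_camera('wrist')[:,:,::-1]);s=readout.observe();print(s['ft_force'],s['wrist_torque'],s['eef_pos'])"
```

```text
[-22.66764817  -7.14942706  16.66174418] [-1.64185215  3.40340833 -0.63218701] 4.25 [-0.00037405 -0.00136562  0.00340067  0.00155924 -0.00222691 -0.00030092]
[-21.74975554  -7.62937094  15.32914861] [-1.58057694  3.40885083 -0.58050311] [0.55203964 0.00706082 0.00591093]
```

View pics/w3.png

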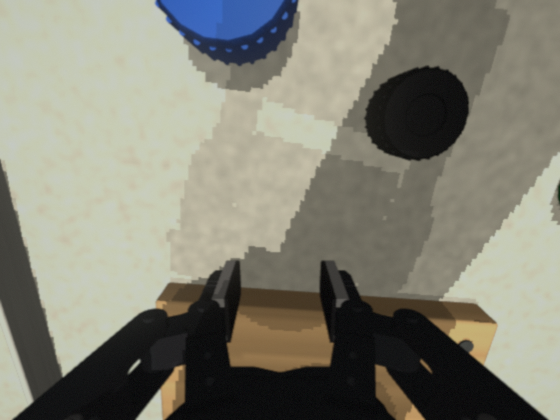

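```bash
python3 -m jog '[{"linear":[0.8,0,0],"turn":0,"jaw":0},{"linear":[0.4,-0.6,0],"turn":0,"jaw":0},{"linear":[0,-0.6,-0.2],"turn":0,"jaw":0},{"linear":[0,0,0],"turn":0,"jaw":0},{"linear":[-0.5,0,0],"turn":0,"jaw":0},{"linear":[-0.5,0,0],"turn":0,"jaw":0},{"linear":[-0.3,0,0],"turn":0,"jaw":0},{"linear":[-0.3,0,0],"turn":0,"jaw":0},{"linear":[0,0,0],"turn":0,"jaw":0}]'
python3 -c "
from h import *
s=readout.observe();p=s['eef_pos'];a=np.radians(5.47);print('s,t',p[:2]@[np.cos(a),np.sin(a)],p[:2]@[-np.sin(a),np.cos(a)],s['ft_force'],s['wrist_torque'])
cv2.imwrite('pics/t4.png',cv2.resize(eyes.read_camera('top')[140:290,200:350,::-1],None,fx=4,fy=4))
cv2.imwrite('pics/w4.png',eyes.read_camera('wrist')[:,:,::-1])"
```

```text
clock: 5.2
eef_pos: [0.5564, -0.0053, 0.0074]
tool_rot: [-3.14, -0.018, -3.045]
ft_force: [-26.1, -12.1, 19.6]
finger_gap: 0.0427
s,t 0.5533196236014467 -0.05834117157644015 [-26.07608614 -12.06214873  19.59946334] [-2.54057685  4.0002552  -0.78945649]
```

View pics/t4.png

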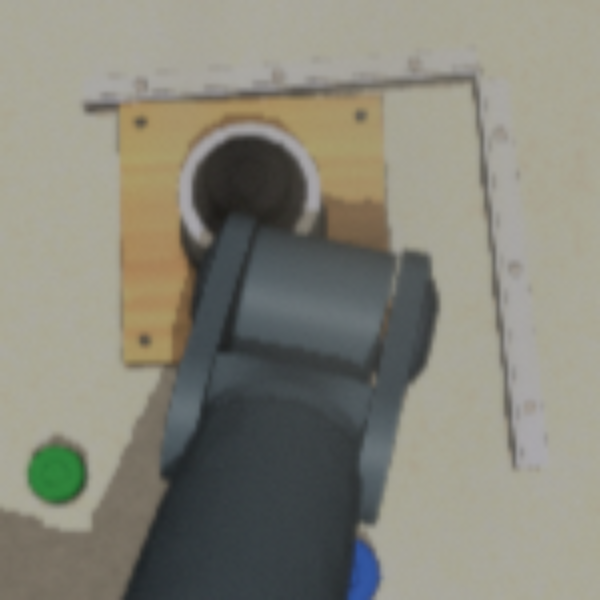

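View pics/w4.png

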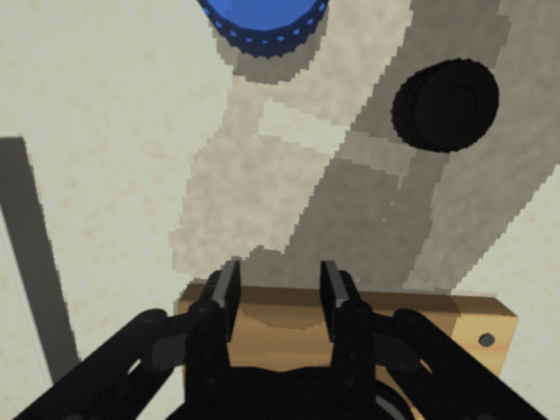

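```bash
python3 -m jog '[{"linear":[0.3,0,-0.2],"turn":0,"jaw":0},{"linear":[0,0,-0.3],"turn":0,"jaw":0},{"linear":[-0.3,0,0],"turn":0,"jaw":0},{"linear":[-0.2,0,0],"turn":0,"jaw":0}]'; python3 -m jog '[{"linear":[-0.2,0,0],"turn":0,"jaw":0},{"linear":[-0.2,0,0],"turn":0,"jaw":0},{"linear":[0,0,0],"turn":0,"jaw":0}]'
python3 -c "
from h import *
s=readout.observe();p=s['eef_pos'];a=np.radians(5.47);print('s,t',p[:2]@[np.cos(a),np.sin(a)],p[:2]@[-np.sin(a),np.cos(a)],s['ft_force'],s['wrist_torque'])
cv2.imwrite('pics/t5.png',cv2.resize(eyes.read_camera('top')[140:290,200:350,::-1],None,fx=4,fy=4))
cv2.imwrite('pics/w5.png',eyes.read_camera('wrist')[:,:,::-1])"
```

```text
clock: 5.7
eef_pos: [0.5606, -0.0041, 0.012]
tool_rot: [-3.141, -0.011, -3.045]
ft_force: [-16.9, -9.7, 7.8]
finger_gap: 0.0426
clock: 6.0
eef_pos: [0.5623, -0.0045, 0.0119]
tool_rot: [-3.14, -0.018, -3.044]
ft_force: [-24.0, -12.5, 13.9]
finger_gap: 0.043
s,t 0.5592910923095428 -0.058098836621253425 [-24.03393362 -12.48305069  13.92182929] [-2.22227257  3.93550613 -0.47635703]
```

View pics/t5.png

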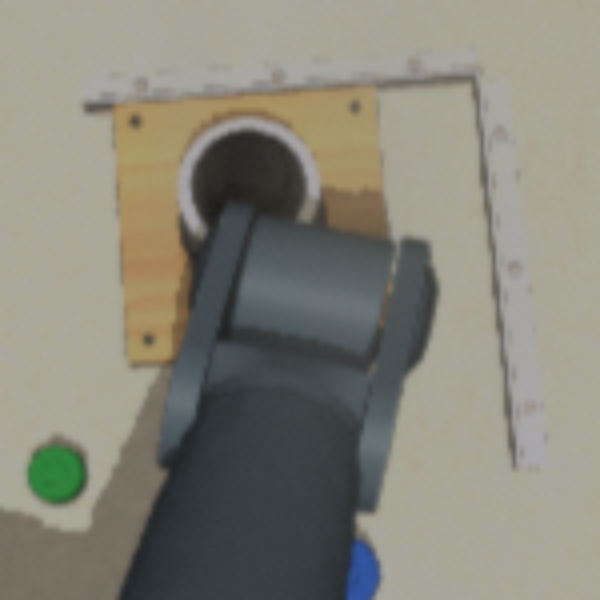

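Run:
```python
from h import *
a=np.radians(5.47); ex=np.array([np.cos(a),np.sin(a)]); ey=np.array([-ex[1],ex[0]])
q=np.array([(115,104),(378,88),(129,366)])/4.+(200,140)-.4; P=onz("top",q,.02)[:,:2];print(P,P@ex,P@ey)
e=P[0]-P[2];print(np.degrees(np.arctan2(e[1],e[0])))
for s,t in ((.655,.09),(.655,.03)): print(s*ex+t*ey)
print(proj("top",[[.655,.08,.02]]))
```

```text
[[ 0.74348519  0.13265331]
 [ 0.75719508 -0.04664631]
 [ 0.56355319  0.11807891]] [0.75274465 0.74930046 0.57224273] [ 0.06117685 -0.11861317  0.06382075]
4.630820765694526
[0.64343808 0.15202774]
[0.64915756 0.09230097]
[[246.95801478 197.61838853]]
```

```bash
python3 -m jog '[{"linear":[1.5,0,0],"turn":0,"jaw":0},{"linear":[0,0,-4],"turn":0,"jaw":-1},{"linear":[0,0,-5],"turn":0,"jaw":-1},{"linear":[0,0,-5],"turn":0,"jaw":-1},{"linear":[0,0,-5],"turn":0,"jaw":-1},{"linear":[-2.65,3.8,0],"turn":0,"jaw":-1},{"linear":[-2.65,3.8,0],"turn":0,"jaw":-1},{"linear":[-2.65,3.8,0],"turn":0,"jaw":-1},{"linear":[-2.65,3.8,0],"turn":0,"jaw":-1},{"linear":[0,0,0],"turn":8.2,"jaw":-1},{"linear":[0,0,0],"turn":8.2,"jaw":-1},{"linear":[0,0,0],"turn":8.2,"jaw":-1},{"linear":[0,0,0],"turn":8.2,"jaw":-1},{"linear":[0,0,0],"turn":8.2,"jaw":-1},{"linear":[0,0,0],"turn":8.2,"jaw":-1},{"linear":[0,0,0],"turn":8.2,"jaw":-1},{"linear":[0,0,0],"turn":8.2,"jaw":-1},{"linear":[0,0,0],"turn":8.2,"jaw":-1},{"linear":[0,0,0],"turn":8.2,"jaw":-1},{"linear":[0,0,0],"turn":8,"jaw":-1}]'
python3 -m jog '[{"linear":[0,0,0],"turn":0,"jaw":-1}]'
python3 -c "
from h import *
s=readout.observe();p=s['eef_pos'];a=np.radians(5.47);print('s,t',p[:2]@[np.cos(a),np.sin(a)],p[:2]@[-np.sin(a),np.cos(a)],s['ft_force'],np.degrees(s['tool_rot']))
cv2.imwrite('pics/t6.png',cv2.resize(eyes.read_camera('top')[140:290,200:350,::-1],None,fx=4,fy=4))
cv2.imwrite('pics/w6.png',eyes.read_camera('wrist')[:,:,::-1])"
```

```text
clock: 8.1
eef_pos: [0.6452, 0.1578, 0.204]
tool_rot: [3.139, -0.0, 1.662]
ft_force: [-0.7, 0.3, -0.3]
finger_gap: 0.0858
clock: 8.2
eef_pos: [0.6451, 0.1577, 0.2039]
tool_rot: [3.14, -0.0, 1.668]
ft_force: [0.0, 0.0, 0.2]
finger_gap: 0.0853
s,t 0.657184343489957 0.09550998814935363 [0.03698821 0.04552225 0.1748062 ] [ 1.79889757e+02 -1.33996472e-02  9.55456631e+01]
```

View pics/w6.png

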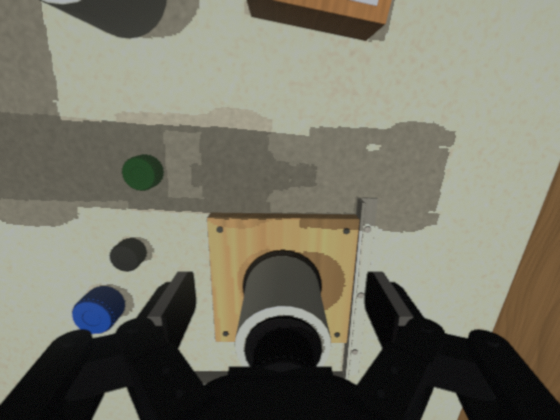

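```bash
python3 -m jog '[{"linear":[0,0,3],"turn":0,"jaw":-1},{"linear":[0,0,4],"turn":0,"jaw":-1},{"linear":[0,0,4],"turn":0,"jaw":-1},{"linear":[0,0,4],"turn":0,"jaw":-1},{"linear":[0,0,3],"turn":0,"jaw":-1},{"linear":[0,0,1.5],"turn":0,"jaw":-1},{"linear":[0,0,0.7],"turn":0,"jaw":-1},{"linear":[0,0,0],"turn":0,"jaw":-1}]'
python3 -m jog '[{"linear":[-0.6,0,0],"turn":0,"jaw":-1},{"linear":[-0.6,0,0],"turn":0,"jaw":-1},{"linear":[-0.6,0,0],"turn":0,"jaw":-1},{"linear":[-0.6,0,0],"turn":0,"jaw":-1},{"linear":[-0.6,0,0],"turn":0,"jaw":-1},{"linear":[-0.6,0,0],"turn":0,"jaw":-1}]'
python3 -c "
from h import *
s=readout.observe();p=s['eef_pos'];a=np.radians(5.47);print('s,t',p[:2]@[np.cos(a),np.sin(a)],p[:2]@[-np.sin(a),np.cos(a)],s['ft_force'],s['wrist_torque'])
cv2.imwrite('pics/t7.png',cv2.resize(eyes.read_camera('top')[140:290,200:350,::-1],None,fx=4,fy=4))
cv2.imwrite('pics/w7.png',eyes.read_camera('wrist')[:,:,::-1])"
```

```text
clock: 9.1
eef_pos: [0.6446, 0.1572, 0.0015]
tool_rot: [3.141, -0.0, 1.668]
ft_force: [-0.0, 0.1, 0.4]
finger_gap: 0.0851
clock: 9.7
eef_pos: [0.6482, 0.1226, 0.0026]
tool_rot: [3.14, -0.003, 1.666]
ft_force: [-0.1, 7.7, 3.2]
finger_gap: 0.0854
s,t 0.6569259587873648 0.06030164608989055 [-0.08370688  7.67359762  3.22963478] [1.22824333 0.25905164 0.04407911]
```

View pics/t7.png

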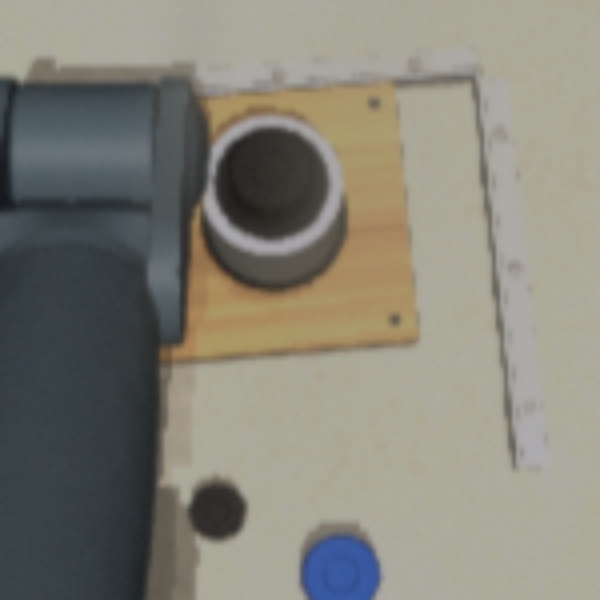

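View pics/w7.png

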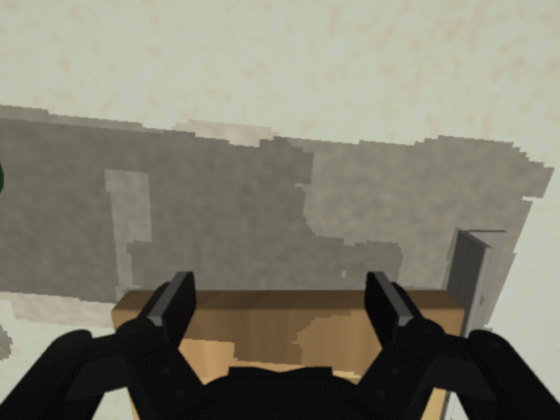

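```bash
python3 -m jog '[{"linear":[-0.6,0,0],"turn":0,"jaw":-1},{"linear":[-0.6,0,0],"turn":0,"jaw":-1},{"linear":[-0.6,0,0],"turn":0,"jaw":-1},{"linear":[-0.6,0,0],"turn":0,"jaw":-1},{"linear":[-0.6,0,0],"turn":0,"jaw":-1},{"linear":[-0.6,0,0],"turn":0,"jaw":-1},{"linear":[-0.6,0,0],"turn":0,"jaw":-1},{"linear":[-0.6,0,0],"turn":0,"jaw":-1}]'
python3 -m jog '[{"linear":[-0.5,0,0],"turn":0,"jaw":-1},{"linear":[-0.3,0,0],"turn":0,"jaw":-1},{"linear":[0,0,0],"turn":0,"jaw":-1}]'
python3 -c "
from h import *
s=readout.observe();p=s['eef_pos'];a=np.radians(5.47);print('s,t',p[:2]@[np.cos(a),np.sin(a)],p[:2]@[-np.sin(a),np.cos(a)],s['ft_force'],s['wrist_torque'])
cv2.imwrite('pics/t8.png',cv2.resize(eyes.read_camera('top')[140:290,200:350,::-1],None,fx=4,fy=4))
cv2.imwrite('pics/w8.png',eyes.read_camera('wrist')[:,:,::-1])"
```

```text
clock: 10.6
eef_pos: [0.6527, 0.075, 0.0025]
tool_rot: [3.14, -0.003, 1.667]
ft_force: [-0.6, 9.2, 3.2]
finger_gap: 0.0856
clock: 10.9
eef_pos: [0.6535, 0.0669, 0.0025]
tool_rot: [3.14, -0.003, 1.666]
ft_force: [-0.6, 7.6, 3.2]
finger_gap: 0.0855
s,t 0.6569494638745675 0.004334470126096207 [-0.61502583  7.64470199  3.2048869 ] [1.16293819 0.12866365 0.06202335]
```

View pics/t8.png

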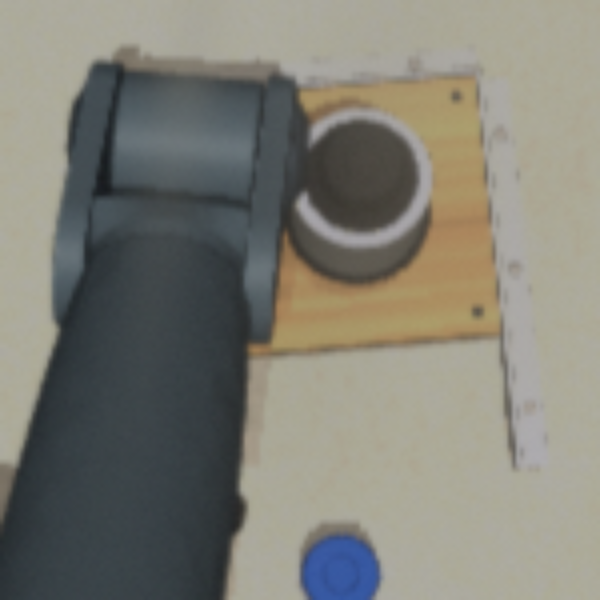

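View pics/w8.png

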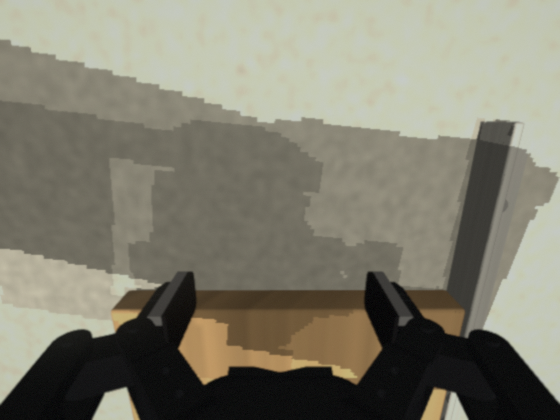

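```bash
python3 -m jog '[{"linear":[-0.2,0,0],"turn":0,"jaw":-1},{"linear":[-0.2,0,0],"turn":0,"jaw":-1},{"linear":[0,0,0],"turn":0,"jaw":-1}]';python3 -m jog '[{"linear":[-0.2,0,0],"turn":0,"jaw":-1},{"linear":[0,0,0],"turn":0,"jaw":-1}]'
```

```text
clock: 11.3
eef_pos: [0.6535, 0.0666, 0.0025]
tool_rot: [3.14, -0.009, 1.666]
ft_force: [-1.0, 20.3, 4.8]
finger_gap: 0.0854
clock: 11.5
eef_pos: [0.6535, 0.0665, 0.0026]
tool_rot: [3.14, -0.011, 1.666]
ft_force: [-0.9, 27.2, 5.5]
finger_gap: 0.0855
```

```bash
python3 -m jog '[{"linear":[1.5,0,0],"turn":0,"jaw":-1},{"linear":[0,0,-4],"turn":0,"jaw":-1},{"linear":[0,0,-5],"turn":0,"jaw":-1},{"linear":[0,0,-5],"turn":0,"jaw":-1},{"linear":[0,0,-5],"turn":0,"jaw":-1},{"linear":[-2.75,-2.85,-1],"turn":0,"jaw":-1},{"linear":[-2.75,-2.85,0],"turn":0,"jaw":-1},{"linear":[-2.75,-2.85,0],"turn":0,"jaw":-1},{"linear":[-2.75,-2.85,0],"turn":0,"jaw":-1},{"linear":[0,0,0],"turn":-8.2,"jaw":-1},{"linear":[0,0,0],"turn":-8.2,"jaw":-1},{"linear":[0,0,0],"turn":-8.2,"jaw":-1},{"linear":[0,0,0],"turn":-8.2,"jaw":-1},{"linear":[0,0,0],"turn":-8.2,"jaw":-1},{"linear":[0,0,0],"turn":-8.2,"jaw":-1},{"linear":[0,0,0],"turn":-8.2,"jaw":-1},{"linear":[0,0,0],"turn":-8.2,"jaw":-1},{"linear":[0,0,0],"turn":-8.2,"jaw":-1},{"linear":[0,0,0],"turn":-8.2,"jaw":-1},{"linear":[0,0,0],"turn":-8,"jaw":-1}]'
python3 -m jog '[{"linear":[0,0,0],"turn":0,"jaw":-1}]'
python3 -c "
from h import *
s=readout.observe();p=s['eef_pos'];a=np.radians(5.47);print('s,t',p[:2]@[np.cos(a),np.sin(a)],p[:2]@[-np.sin(a),np.cos(a)],s['ft_force'],np.degrees(s['tool_rot']))
cv2.imwrite('pics/t9.png',cv2.resize(eyes.read_camera('top')[140:290,200:350,::-1],None,fx=4,fy=4))
cv2.imwrite('pics/s9.png',cv2.resize(eyes.read_camera('side')[180:310,180:360,::-1],None,fx=4,fy=4))"
```

```text
clock: 13.5
eef_pos: [0.549, -0.0465, 0.2015]
tool_rot: [-3.141, 0.0, -3.04]
ft_force: [-0.6, 1.1, -0.2]
finger_gap: 0.0852
clock: 13.6
eef_pos: [0.549, -0.0464, 0.2015]
tool_rot: [-3.141, 0.0, -3.046]
ft_force: [-0.2, -0.1, -0.1]
finger_gap: 0.0851
s,t 0.5421197097466218 -0.09854561141071039 [-0.22299665 -0.08853652 -0.13796279] [-1.79963382e+02  6.19902919e-03 -1.74543230e+02]
```

View pics/t9.png

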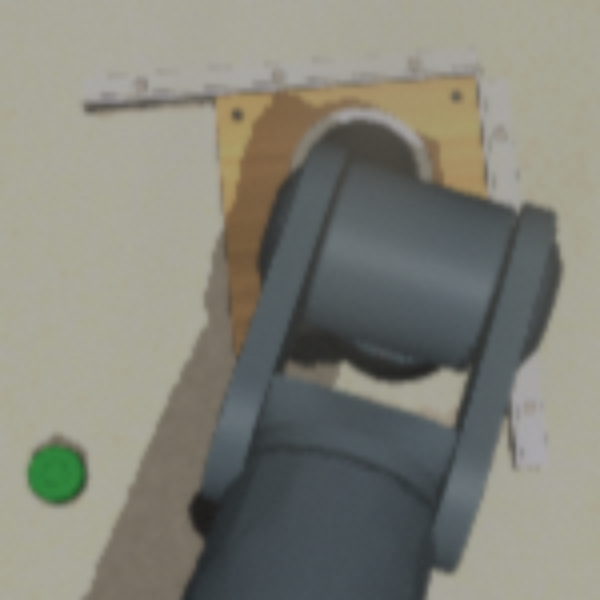

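View pics/s9.png

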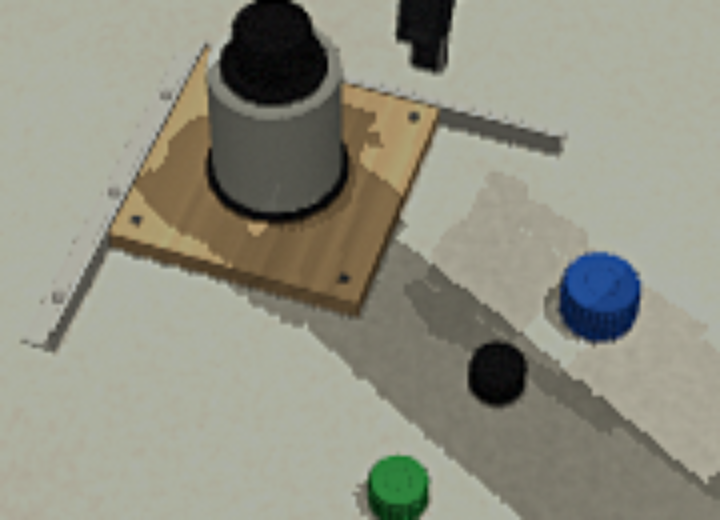

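```bash
python3 -m jog '[{"linear":[0,0,3],"turn":0,"jaw":-1},{"linear":[0,0,4],"turn":0,"jaw":-1},{"linear":[0,0,4],"turn":0,"jaw":-1},{"linear":[0,0,4],"turn":0,"jaw":-1},{"linear":[0,0,3],"turn":0,"jaw":-1},{"linear":[0,0,1.5],"turn":0,"jaw":-1},{"linear":[0,0,0.2],"turn":0,"jaw":-1},{"linear":[0,0,0],"turn":0,"jaw":-1}]'
python3 -m jog '[{"linear":[-0.5,0,0],"turn":0,"jaw":-1},{"linear":[-0.5,0,0],"turn":0,"jaw":-1},{"linear":[-0.5,0,0],"turn":0,"jaw":-1},{"linear":[-0.3,0,0],"turn":0,"jaw":-1},{"linear":[0,0,0],"turn":0,"jaw":-1}]'
```

```text
clock: 14.5
eef_pos: [0.55, -0.0462, 0.0052]
tool_rot: [-3.141, 0.001, -3.046]
ft_force: [0.6, 0.4, 0.6]
finger_gap: 0.0853
clock: 15.0
eef_pos: [0.5679, -0.0443, 0.0048]
tool_rot: [-3.141, 0.001, -3.045]
ft_force: [0.1, -0.2, 0.7]
finger_gap: 0.0855
```

```bash
python3 -m jog '[{"linear":[-0.2,0,0],"turn":0,"jaw":-1},{"linear":[-0.2,0,0],"turn":0,"jaw":-1},{"linear":[0,0,0],"turn":0,"jaw":-1}]';python3 -m jog '[{"linear":[-0.2,0,0],"turn":0,"jaw":-1},{"linear":[0,0,0],"turn":0,"jaw":-1}]'
```

```text
clock: 15.3
eef_pos: [0.5684, -0.0442, 0.0044]
tool_rot: [3.141, -0.008, -3.045]
ft_force: [-14.5, -3.0, 13.5]
finger_gap: 0.0854
clock: 15.5
eef_pos: [0.5688, -0.0441, 0.0043]
tool_rot: [3.141, -0.012, -3.044]
ft_force: [-19.6, -3.5, 19.4]
finger_gap: 0.0852
```

```bash
python3 -m jog '[{"linear":[1.5,0,0],"turn":0,"jaw":-1},{"linear":[0,0,-4],"turn":0,"jaw":-1},{"linear":[0,0,-5],"turn":0,"jaw":-1},{"linear":[0,0,-5],"turn":0,"jaw":-1},{"linear":[0,0,-5],"turn":0,"jaw":-1},{"linear":[-2,0,-2],"turn":0,"jaw":-1},{"linear":[-3,0,0],"turn":0,"jaw":-1},{"linear":[-3,0,0],"turn":0,"jaw":-1},{"linear":[0,0,0],"turn":0,"jaw":-1},{"linear":[0,0,0],"turn":0,"jaw":-1}]'
python3 -c "
from h import *
s=readout.observe();p=s['eef_pos'];a=np.radians(5.47);print('s,t',p[:2]@[np.cos(a),np.sin(a)],p[:2]@[-np.sin(a),np.cos(a)],s['ft_force'],np.degrees(s['tool_rot']))
cv2.imwrite('pics/w10.png',eyes.read_camera('wrist')[:,:,::-1])
cv2.imwrite('pics/s10.png',cv2.resize(eyes.read_camera('side')[160:310,180:360,::-1],None,fx=4,fy=4))
print(proj('wrist',[[.6701,-.0323,.167]],toolT(s)))"
```

```text
clock: 16.5
eef_pos: [0.6375, -0.0372, 0.2135]
tool_rot: [3.141, -0.001, -3.045]
ft_force: [-0.0, 0.8, 1.1]
finger_gap: 0.0853
s,t 0.6310524314680981 -0.09780090939001161 [-0.04280017  0.78058251  1.05097893] [ 1.79971020e+02 -8.12488162e-02 -1.74488768e+02]
[[281.40406014 280.31761969]]
```

View pics/w10.png

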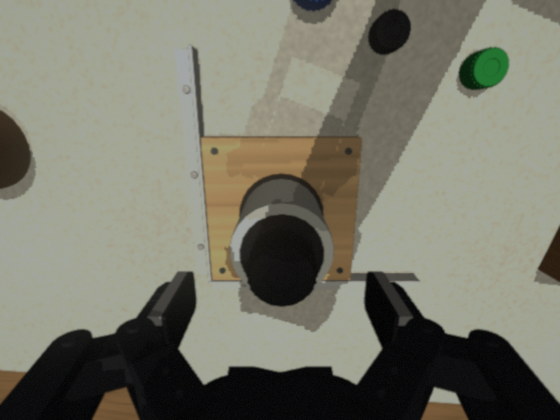

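View pics/s10.png

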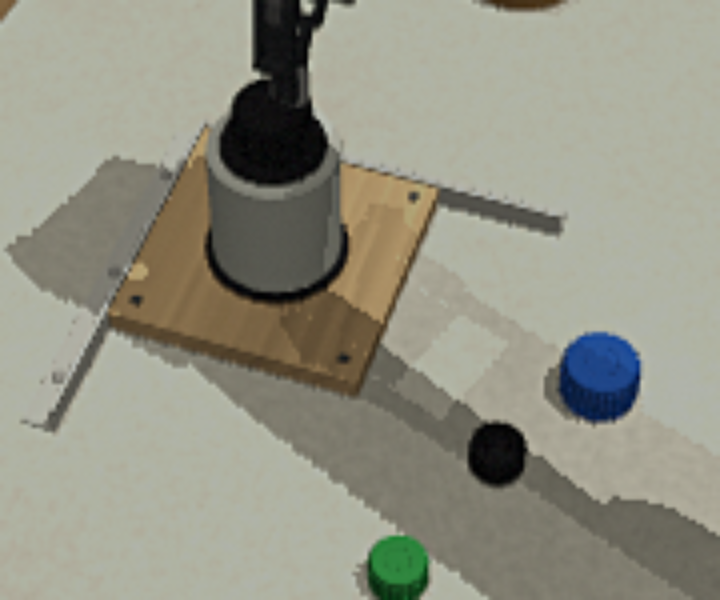

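Run:
```python
from h import *
s=readout.observe();T=toolT(s)
im=cv2.imread("pics/w10.png"); g=cv2.cvtColor(im,cv2.COLOR_BGR2GRAY)
print([int(v) for v in g[285:320,281]])
m=(g<30).astype(np.uint8)
for r in (255,265,275,285,295): 
    x=np.nonzero(m[r,205:350])[0]+205; print(r,x.min(),x.max())
th=np.linspace(0,2*np.pi,60)
for dx,dy in ((0,0),):
    P=np.c_[.6701+dx+.026*np.cos(th),-.0323+dy+.026*np.sin(th),np.full(60,.167)]; q=proj("wrist",P,T); print(q.min(0),q.max(0))
    P[:,2]=.131; P[:,:2]=[.6701,-.0323]+(P[:,:2]-[.6701,-.0323])*36/26; q=proj("wrist",P,T); print("flange",q.min(0),q.max(0))
```

```text
[16, 18, 17, 15, 13, 16, 16, 14, 15, 18, 18, 14, 17, 16, 14, 14, 12, 14, 14, 14, 27, 62, 100, 111, 112, 110, 109, 110, 110, 111, 110, 111, 111, 110, 115]
255 249 322
265 244 320
275 248 316
285 251 312
295 257 306
[245.99611707 248.5391426 ] [316.86750964 310.73817425]
flange [238.74085472 218.41054132] [323.54349148 294.91690606]
```

Run:
```python
from h import *
im=cv2.imread("pics/s9.png"); c=cv2.resize(im[0:220,180:370],None,fx=3,fy=3); c=np.clip(c.astype(float)*2.5,0,255).astype(np.uint8)
cv2.imwrite("pics/s9c.png",c)
im=cv2.imread("pics/sidecrop.png"); c=cv2.resize(im[70:230,240:430],None,fx=3,fy=3); c=np.clip(c.astype(float)*2.5,0,255).astype(np.uint8)
cv2.imwrite("pics/s0c.png",c)
```

```text
(no output)
```

View pics/s9c.png

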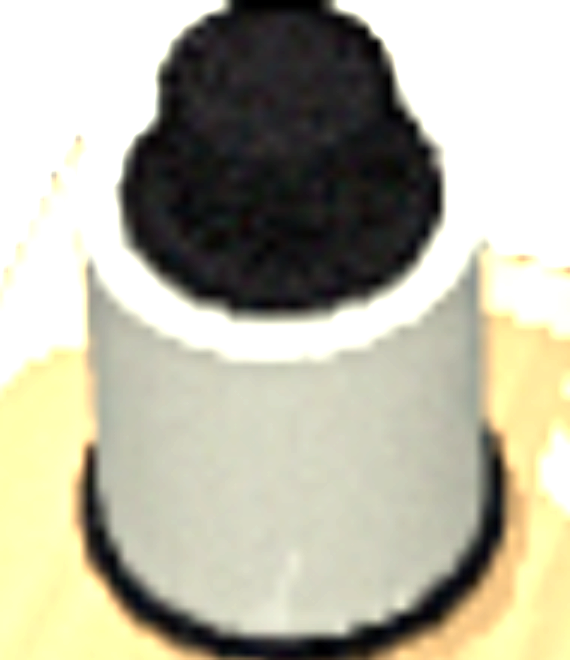

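View pics/s0c.png

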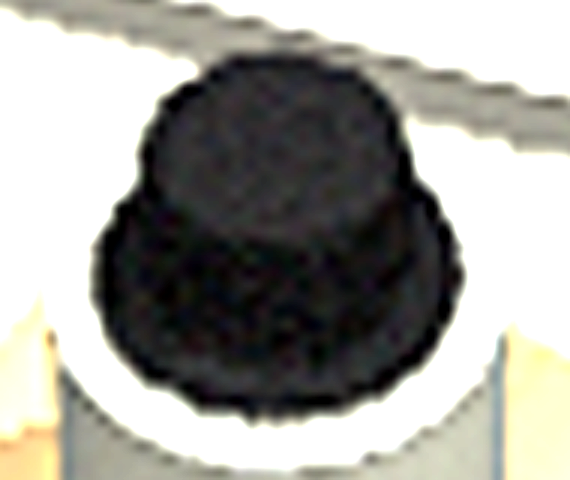

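Run:
```python
from h import *
A=onz("side",(255.4,206.7),.167)[0];B=onz("side",(248.0,186.4),.167)[0];print(A,B,B-A, np.array([.6204,.0229])+(B-A)[:2])
```

```text
[0.61900697 0.02232676 0.167     ] [ 0.66599433 -0.03206752  0.167     ] [ 0.04698736 -0.05439428  0.        ] [ 0.66738736 -0.03149428]
```

```bash
python3 -m jog '[{"linear":[-1.5,0.1,0],"turn":0,"jaw":-1},{"linear":[-1.5,0,0],"turn":0,"jaw":-1},{"linear":[0,0,2],"turn":0,"jaw":-1},{"linear":[0,0,2],"turn":0,"jaw":-1},{"linear":[0,0,2],"turn":0,"jaw":-1},{"linear":[0,0,1.5],"turn":0,"jaw":-1},{"linear":[0,0,0.7],"turn":0,"jaw":-1},{"linear":[0,0,0],"turn":0,"jaw":-1}]' 30
python3 -c "
from h import *
s=readout.observe();print(s['ft_force'],np.degrees(s['tool_rot']))
cv2.imwrite('pics/w11.png',eyes.read_camera('wrist')[:,:,::-1])
cv2.imwrite('pics/s11.png',cv2.resize(eyes.read_camera('side')[160:260,200:300,::-1],None,fx=6,fy=6,interpolation=cv2.INTER_CUBIC))"
```

```text
clock: 17.4
eef_pos: [0.6667, -0.0335, 0.1313]
tool_rot: [3.141, -0.002, -3.046]
ft_force: [0.1, -1.1, 0.2]
finger_gap: 0.0852
[ 0.0588245  -1.09764172  0.18009033] [ 1.79967625e+02 -1.06166855e-01 -1.74515233e+02]
```

View pics/w11.png

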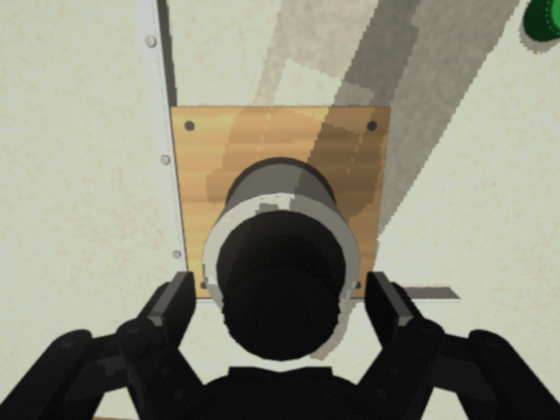

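View pics/s11.png

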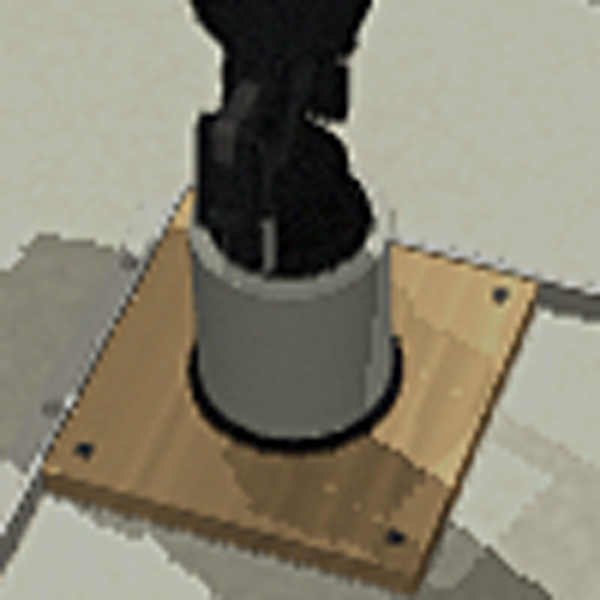

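Run:
```python
from h import *
s=readout.observe();T=toolT(s); p=s['eef_pos']
im=cv2.imread("pics/w11.png"); g=cv2.cvtColor(im,cv2.COLOR_BGR2GRAY); print([int(v) for v in g[350:368,283]])
for r in (290,300,310,320): 
    x=np.nonzero(g[r,200:365]<35)[0]+200; x=x[(x>205)&(x<362)]; print(r,x.min(),x.max())
th=np.linspace(0,2*np.pi,90)
for d in (-.004,-.002,0,.002,.004):
    P=np.c_[p[0]+d*.9955+.026*np.cos(th),p[1]+d*.0953+.026*np.sin(th),np.full(90,.167)]; q=proj("wrist",P,T); print(d,q.min(0),q.max(0))
```

```text
[10, 12, 13, 11, 12, 10, 14, 12, 11, 18, 63, 134, 188, 202, 202, 202, 203, 202]
290 222 340
300 223 338
310 223 338
320 226 336
-0.004 [218.96491507 248.86174995] [338.54116012 350.93100635]
-0.002 [219.26337812 253.30849293] [338.24405119 354.36289675]
0 [219.55893879 257.70846309] [337.9498355  357.76282108]
0.002 [219.85163841 262.06237965] [337.65847178 361.13121692]
0.004 [220.14151755 266.37094746] [337.37013891 364.46851407]
```

```bash
python3 -m jog '[{"linear":[-0.1,0.1,0],"turn":0,"jaw":-1},{"linear":[0,0,0],"turn":0,"jaw":1},{"linear":[0,0,0],"turn":0,"jaw":1},{"linear":[0,0,0],"turn":0,"jaw":1},{"linear":[0,0,0],"turn":0,"jaw":1},{"linear":[0,0,0],"turn":0,"jaw":1},{"linear":[0,0,0],"turn":0,"jaw":1}]' 35
python3 -c "
from h import *
s=readout.observe();print(s['ft_force'],s['wrist_torque'],np.degrees(s['tool_rot']))"
```

```text
clock: 18.2
eef_pos: [0.6687, -0.0323, 0.1328]
tool_rot: [3.142, 0.001, -3.046]
ft_force: [-0.8, 0.9, 3.4]
finger_gap: 0.0515
[-0.82511297  0.91214262  3.3500114 ] [0.15994396 0.03976015 0.01382851] [ 1.79997240e+02  3.99518749e-02 -1.74499843e+02]
```

```bash
r() { python3 -c "
from h import *
s=readout.observe();print(s['ft_force'],s['wrist_torque'],np.degrees(s['tool_rot']))"; }
python3 -m jog '[{"linear":[0,0,0],"turn":3,"jaw":1},{"linear":[0,0,0],"turn":3,"jaw":1},{"linear":[0,0,0],"turn":0,"jaw":1}]'; r
python3 -m jog '[{"linear":[0,0,0],"turn":3,"jaw":1},{"linear":[0,0,0],"turn":0,"jaw":1}]'; r
```

```text
clock: 18.5
eef_pos: [0.6687, -0.0327, 0.1328]
tool_rot: [-3.141, 0.001, 3.133]
ft_force: [-1.5, -0.1, 4.4]
finger_gap: 0.0514
[-1.50191071 -0.11372987  4.41484729] [-0.0387426   0.13045157 -0.04557201] [-1.79965109e+02  4.16076966e-02  1.79502052e+02]
clock: 18.7
eef_pos: [0.6688, -0.0328, 0.1329]
tool_rot: [-3.141, 0.001, 3.082]
ft_force: [-0.5, -0.8, 4.4]
finger_gap: 0.0511
[-0.53314874 -0.80460084  4.41554031] [-0.10851228  0.18844284  0.02054742] [-1.79962821e+02  4.90063946e-02  1.76557119e+02]
```

```bash
r() { python3 -c "
from h import *
s=readout.observe();print(s['ft_force'],s['wrist_torque'],np.degrees(s['tool_rot']))"; }
python3 -m jog '[{"linear":[0,0,0],"turn":3,"jaw":1},{"linear":[0,0,0],"turn":0,"jaw":1}]'; r
python3 -m jog '[{"linear":[0,0,0],"turn":3,"jaw":1}]'; r
python3 -m jog '[{"linear":[0,0,0],"turn":3,"jaw":1}]'; r
```

```text
clock: 18.9
eef_pos: [0.6688, -0.0328, 0.1329]
tool_rot: [-3.141, 0.001, 3.029]
ft_force: [-1.8, -1.0, 5.3]
finger_gap: 0.0511
[-1.79505094 -0.99810633  5.32703582] [-0.17167067  0.20362131  0.03662573] [-1.79957105e+02  5.01124327e-02  1.73563350e+02]
clock: 19.0
eef_pos: [0.6687, -0.0329, 0.1329]
tool_rot: [-3.141, 0.001, 2.977]
ft_force: [-1.0, -0.7, 4.9]
finger_gap: 0.0514
[-0.96339264 -0.72715331  4.88161128] [-0.19647198  0.19469131  0.12930239] [-1.79947161e+02  4.77405545e-02  1.70546377e+02]
clock: 19.1
eef_pos: [0.6687, -0.033, 0.133]
tool_rot: [-3.141, 0.001, 2.924]
ft_force: [-1.4, -0.8, 5.1]
finger_gap: 0.0512
[-1.42704457 -0.76642166  5.13349335] [-0.30564185  0.2373947   0.14890893] [-1.79941186e+02  5.09170988e-02  1.67505412e+02]
```

```bash
r() { python3 -c "
from h import *
s=readout.observe();print(s['ft_force'],s['wrist_torque'],np.degrees(s['tool_rot']))"; }
python3 -m jog '[{"linear":[0,0,-0.03],"turn":5,"jaw":1},{"linear":[0,0,-0.03],"turn":5,"jaw":1},{"linear":[0,0,-0.03],"turn":5,"jaw":1}]'; r
python3 -c "
from h import *
cv2.imwrite('pics/s12.png',cv2.resize(eyes.read_camera('side')[160:260,180:320,::-1],None,fx=5,fy=5,interpolation=cv2.INTER_CUBIC))"
```

```text
clock: 19.4
eef_pos: [0.6686, -0.0333, 0.1336]
tool_rot: [-3.14, 0.001, 2.66]
ft_force: [-0.9, -2.8, 4.2]
finger_gap: 0.051
[-0.92525007 -2.78126942  4.20640686] [-0.45300159  0.21962636  0.15659626] [-1.79926091e+02  6.40030044e-02  1.52416995e+02]
```

View pics/s12.png

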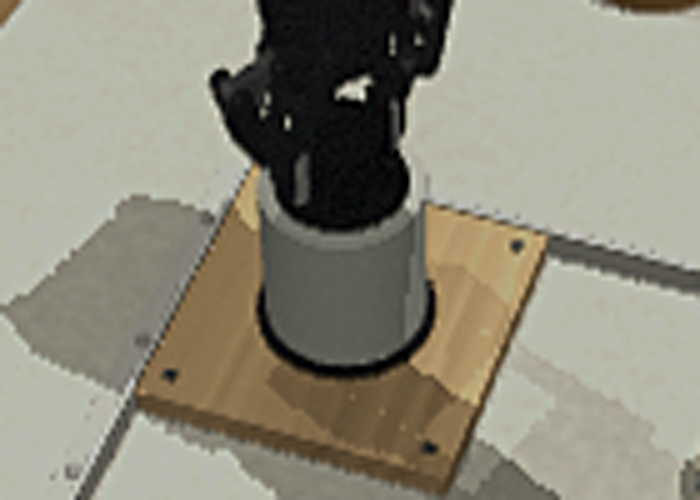

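```bash
r() { python3 -c "
from h import *
s=readout.observe();print(s['ft_force'],s['wrist_torque'],np.degrees(s['tool_rot']),s['joints'][5])"; }
python3 -m jog '[{"linear":[0,0,-0.04],"turn":6,"jaw":1},{"linear":[0,0,-0.04],"turn":8,"jaw":1},{"linear":[0,0,-0.04],"turn":8,"jaw":1},{"linear":[0,0,-0.04],"turn":8,"jaw":1},{"linear":[0,0,-0.04],"turn":8,"jaw":1}]'; r
python3 -m jog '[{"linear":[0,0,-0.04],"turn":8,"jaw":1},{"linear":[0,0,-0.04],"turn":8,"jaw":1},{"linear":[0,0,-0.04],"turn":8,"jaw":1},{"linear":[0,0,-0.04],"turn":8,"jaw":1}]'; r
```

```text
clock: 19.95
eef_pos: [0.6681, -0.0338, 0.1351]
tool_rot: [-3.14, 0.002, 1.996]
ft_force: [-2.4, -4.3, 2.4]
finger_gap: 0.0513
[-2.42408373 -4.34671618  2.37018788] [-0.84828876  0.30341901  0.16315504] [-1.79891342e+02  1.10190721e-01  1.14356734e+02] -0.6427315555784764
clock: 20.35
eef_pos: [0.6676, -0.034, 0.1363]
tool_rot: [-3.139, 0.003, 1.437]
ft_force: [-4.0, -5.4, 3.5]
finger_gap: 0.0513
[-3.97405664 -5.36797093  3.47159828] [-0.86033941  0.60293621  0.12830953] [-1.79869403e+02  1.66381604e-01  8.23548011e+01] -0.08423212515313011
```

```bash
r() { python3 -c "
from h import *
s=readout.observe();print(s['ft_force'],s['wrist_torque'],np.degrees(s['tool_rot']),s['joints'][5])"; }
python3 -m jog '[{"linear":[-0.13,-0.07,-0.03],"turn":6,"jaw":1},{"linear":[0,0,-0.04],"turn":8,"jaw":1},{"linear":[0,0,-0.04],"turn":8,"jaw":1}]'; r
python3 -m jog '[{"linear":[0,0,-0.04],"turn":8,"jaw":1},{"linear":[0,0,-0.04],"turn":8,"jaw":1},{"linear":[0,0,-0.04],"turn":8,"jaw":1}]'; r
```

```text
clock: 20.65
eef_pos: [0.6669, -0.0339, 0.1372]
tool_rot: [-3.14, 0.001, 1.054]
ft_force: [-2.1, -1.7, 1.7]
finger_gap: 0.051
[-2.13464387 -1.67817935  1.6837334 ] [-0.2198735   0.31623068  0.05675627] [-1.79917830e+02  7.58801538e-02  6.03611758e+01] 0.29769162209496264
clock: 20.95
eef_pos: [0.6665, -0.0337, 0.1381]
tool_rot: [-3.14, 0.002, 0.635]
ft_force: [-2.3, -1.3, 2.0]
finger_gap: 0.0509
[-2.34101201 -1.27849686  2.00908852] [-0.08638249  0.45576701  0.19044784] [-1.79892464e+02  1.38214829e-01  3.63632372e+01] 0.7166082447076426
```

```bash
r() { python3 -c "
from h import *
s=readout.observe();print(s['ft_force'],s['wrist_torque'],np.degrees(s['tool_rot']),s['joints'][5])"; }
python3 -m jog '[{"linear":[0,0,-0.03],"turn":6,"jaw":1},{"linear":[0,0,-0.03],"turn":6,"jaw":1},{"linear":[0,0,0],"turn":0,"jaw":1}]'; r
python3 -m jog '[{"linear":[0,0,-0.1],"turn":0,"jaw":1},{"linear":[0,0,0],"turn":0,"jaw":1}]'; r
python3 -m jog '[{"linear":[0,0,-0.1],"turn":0,"jaw":1},{"linear":[0,0,0],"turn":0,"jaw":1}]'; r
```

```text
clock: 21.25
eef_pos: [0.6666, -0.0335, 0.1388]
tool_rot: [-3.14, 0.002, 0.43]
ft_force: [-3.8, -1.1, 1.3]
finger_gap: 0.0513
[-3.84114639 -1.12427949  1.25579928] [-0.09188583  0.51038741  0.07865445] [-1.79910986e+02  1.40114636e-01  2.46479262e+01] 0.9210779274851439
clock: 21.45
eef_pos: [0.6666, -0.0335, 0.1394]
tool_rot: [-3.14, 0.002, 0.43]
ft_force: [-2.8, -0.3, -1.1]
finger_gap: 0.051
[-2.83393891 -0.25147747 -1.14775955] [-0.08981429  0.53774698 -0.0138858 ] [-1.79914481e+02  1.29529481e-01  2.46300929e+01] 0.9213659060349283
clock: 21.65
eef_pos: [0.6669, -0.0334, 0.1408]
tool_rot: [-3.14, 0.002, 0.428]
ft_force: [-3.5, -0.8, -3.6]
finger_gap: 0.0511
[-3.5166357  -0.8454785  -3.57747771] [-0.11420481  0.55709536  0.06470041] [-1.79929094e+02  9.54783617e-02  2.45484917e+01] 0.922808665303608
```

```bash
r() { python3 -c "
from h import *
s=readout.observe();print(s['ft_force'],s['wrist_torque'],np.degrees(s['tool_rot']),s['joints'][5])"; }
python3 -m jog '[{"linear":[-0.08,-0.02,0],"turn":3,"jaw":1},{"linear":[0,0,0],"turn":0,"jaw":1}]'; r
python3 -m jog '[{"linear":[0,0,-0.1],"turn":0,"jaw":1},{"linear":[0,0,-0.1],"turn":0,"jaw":1},{"linear":[0,0,0],"turn":0,"jaw":1}]'; r
python3 -m jog '[{"linear":[0,0,-0.1],"turn":0,"jaw":1},{"linear":[0,0,-0.1],"turn":0,"jaw":1},{"linear":[0,0,0],"turn":0,"jaw":1}]'; r
```

```text
clock: 21.85
eef_pos: [0.6665, -0.0333, 0.1411]
tool_rot: [-3.141, 0.0, 0.376]
ft_force: [-1.3, 0.5, -0.5]
finger_gap: 0.0512
[-1.31486391  0.46416722 -0.51503772] [0.2821609  0.17909708 0.01012628] [-1.79942456e+02  1.79458115e-02  2.15311083e+01] 0.9749789826501285
clock: 22.15
eef_pos: [0.6671, -0.0333, 0.1441]
tool_rot: [-3.141, -0.001, 0.376]
ft_force: [-0.3, 3.7, -1.7]
finger_gap: 0.0515
[-0.34916636  3.71713189 -1.700312  ] [0.60523195 0.16703949 0.01031804] [-1.79974413e+02 -5.43277265e-02  2.15331111e+01] 0.9750633787423801
clock: 22.45
eef_pos: [0.6667, -0.0335, 0.1458]
tool_rot: [-3.141, -0.0, 0.375]
ft_force: [-1.1, 3.2, -2.0]
finger_gap: 0.0517
[-1.14708511  3.23356374 -1.96781638] [0.64660591 0.27268715 0.0472281 ] [-1.79976550e+02 -7.17550454e-04  2.15107956e+01] 0.9754034214666961
```

```bash
python3 -m jog '[{"linear":[0,0,-0.2],"turn":0,"jaw":1},{"linear":[0,0,-0.2],"turn":0,"jaw":1},{"linear":[0,0,-0.2],"turn":0,"jaw":1},{"linear":[0,0,-0.2],"turn":0,"jaw":1},{"linear":[0,0,-0.2],"turn":0,"jaw":1},{"linear":[0,0,-0.3],"turn":0,"jaw":1},{"linear":[0,0,-0.3],"turn":0,"jaw":1},{"linear":[0,0,-0.4],"turn":0,"jaw":1},{"linear":[0,0,-0.5],"turn":0,"jaw":1},{"linear":[0,0,-0.7],"turn":0,"jaw":1},{"linear":[0,0,-0.7],"turn":0,"jaw":1},{"linear":[0,0,-0.7],"turn":0,"jaw":1},{"linear":[0,0,-0.4],"turn":0,"jaw":1},{"linear":[0,0,0],"turn":0,"jaw":1},{"linear":[0,0,0],"turn":0,"jaw":1}]'
python3 -c "
from h import *
s=readout.observe();print(s['ft_force'],s['wrist_torque'])
cv2.imwrite('pics/s13.png',cv2.resize(eyes.read_camera('side')[140:260,180:320,::-1],None,fx=5,fy=5,interpolation=cv2.INTER_CUBIC))
cv2.imwrite('pics/w13.png',eyes.read_camera('wrist')[:,:,::-1])
cv2.imwrite('pics/t13.png',eyes.read_camera('top')[:,:,::-1])"
```

```text
clock: 23.95
eef_pos: [0.6667, -0.0337, 0.1956]
tool_rot: [-3.142, 0.0, 0.375]
ft_force: [-0.1, 0.6, -0.5]
finger_gap: 0.0512
[-0.07817276  0.58387241 -0.45145054] [-0.01582305  0.0254526  -0.03302145]
```

View pics/s13.png

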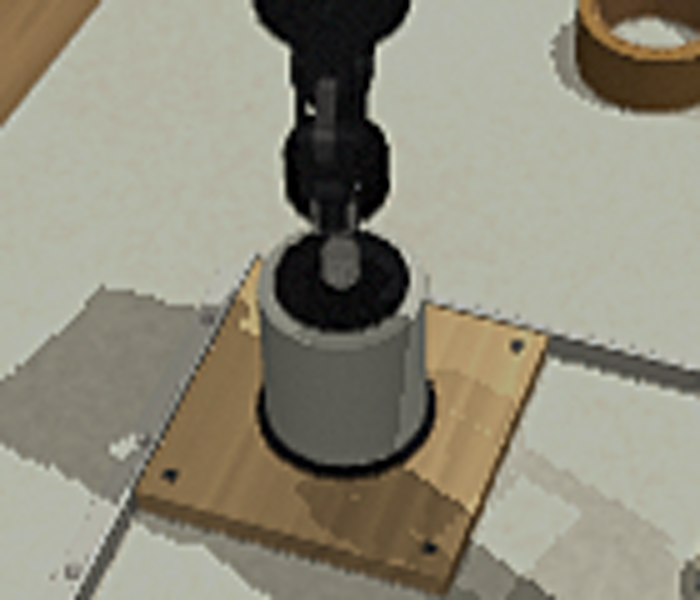

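View pics/w13.png

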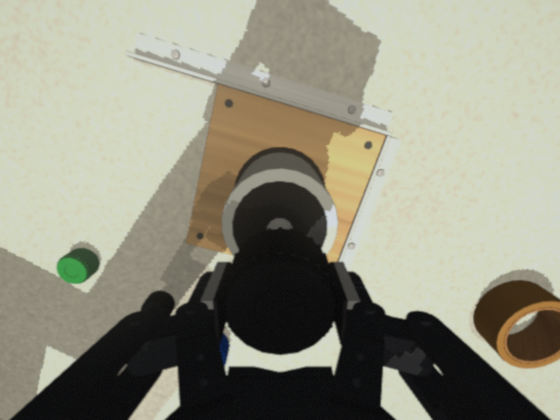

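View pics/t13.png

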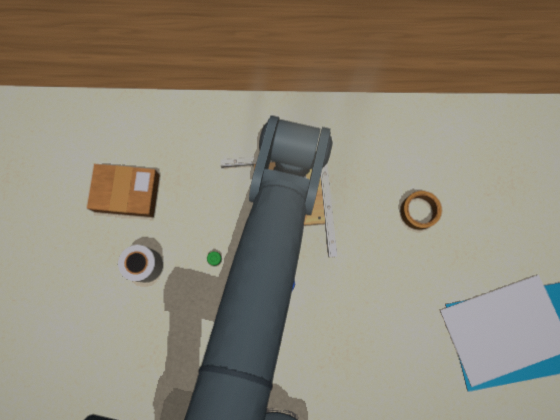

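Run:
```python
from h import *
im=cv2.imread("pics/w13.png"); cv2.imwrite("pics/w13c.png",cv2.resize(im[30:270,120:420],None,fx=2.5,fy=2.5,interpolation=cv2.INTER_CUBIC))
im=cv2.imread("pics/s13.png"); cv2.imwrite("pics/s13c.png",im[240:600,100:600])
```

```text
(no output)
```

View pics/w13c.png

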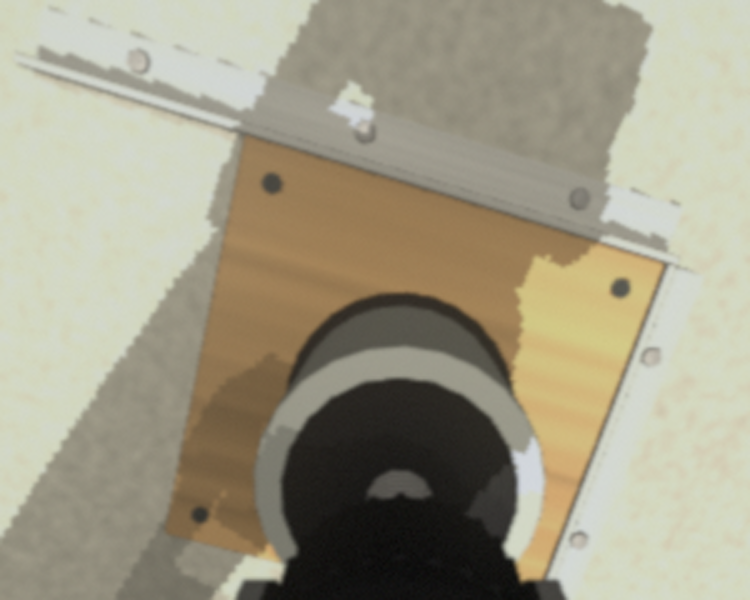

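```bash
python3 -m jog '[{"linear":[0,0,0],"turn":0,"jaw":1},{"linear":[0,0,0],"turn":0,"jaw":1},{"linear":[0,0,0],"turn":0,"jaw":1}]'; python3 -c "
from cell import workorder
print(workorder.job_done())"
```

```text
clock: 24.4
eef_pos: [0.6667, -0.0338, 0.1956]
tool_rot: [-3.142, 0.0, 0.375]
ft_force: [-0.8, -0.2, -0.0]
finger_gap: 0.051
the job is handed in; nothing more can be done
None
```

The stand is square against both rails, and the cap is off and held above the spindle. I handed the job in at 24.4 s, and the interface gave no verdict.

- **Squaring:** I pushed the base against the far rail, then the side rail, then gave the near face a last check push. The first push stuck with the stand about 4.5° askew. I backed off, shifted and raised the fingers, and that brought it nearly square. The two later pushes met a firm stop at about 20 to 27 N with the base no longer moving.
- **Cap:** I tried it clockwise from above and it turned with only about 0.15 N m of drag, so the thread is left-hand. About 164° in one grasp freed it. While turning, side force built up to about 7 N, so I shifted the tool to take it off.
- **Last checks:**
  - The wrist picture shows the base tight against both rails with no visible gap.
  - The side picture shows the bare spindle, with the cap held clear above it. By my estimate its underside is about 37 mm above the spindle's end.
  - The gripper is still closed on the cap at a 51 mm opening, with almost no outside force on the tool.
  - In the top picture the tape, spare roll, parcel and green look-alike appear where they were. The arm hid the black look-alike and most of the blue one in that picture, so I could not check those two at the end.
- **Disagreements:** The camera estimates of the cap's position differed by 2 to 4 mm. I settled that with a close wrist picture just before gripping.

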